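# Find the rocking tub lid and press it home

### The job

One of the four blue drop-in lids is caught and rocks: press gently near the edge of the lids, one after another, until you find the one that rocks under your finger. Then press that lid straight down by its knob until it is fully home and level, and finish while still holding it pressed down, touching no other lid. Only touch, with fingertips: do not lift any lid, do not force them, and leave the other things on the board and bench where they are.

Things in the scene. Friction and masses are not known exactly. Their poses are not given: they have to be found in the camera images.
- lid_a: one of four identical round blue lids lying loose in the mouths of four white tubs: disc 116 mm across, 8 mm thick, with a white knob 24 mm across and 14 mm high on its centre. Origin: centre of the disc's underside (disc top 8 mm, knob top 22 mm above it); z up. At the start all four lie level, underside 88 mm above the bench, disc top 2 mm below the tub's rim
- lid_b: as lid_a. Three of the four lids lie firm and level (they give under 1 mm). The fourth, which may be any of a to d, is caught on a lump under its middle and rocks: pressed on the disc 38 mm from its centre with 1 to 4 N, it dips about 2 mm there, its far edge rises 5 to 7 mm (tilt 0.06 to 0.1 rad), and falls level again when let go
- lid_c: as lid_a. Whichever lid is the caught one: pressed down on its knob it gives at about 7 to 9 N, sinks straight down by 6 mm, then lies firm (a stiff spring, about 12 N per mm) and stays down
- lid_d: as lid_a. The tubs: 127 mm outside, 120 mm inside, rim 98 mm above the bench, fixed to the board, standing in a square about 148 mm apart centre to centre, one lid in each
- board: green plastic board 310 x 470 x 6 mm, fixed to the bench, on which the four tubs stand in a square; origin under its centre, x and y along its sides
- jar: small jar, 38 mm across, 70 mm high, in the gap in the middle of the four tubs; origin under its centre; not part of the job
- orange_carton: orange carton 90 x 45 x 60 mm on the left (+y) end of the green board; origin under its centre; not part of the job
- tape: cardboard tape core, 84 mm across, 45 mm high, on the right (-y) end of the green board; origin under its centre; not part of the job
- yellow_pack: yellow pack 110 x 70 x 35 mm on the bench to the left; origin under its centre; not part of the job
- spray: bottle 60 mm across, 160 mm high, on the bench to the left; origin under its centre; not part of the job
- scraper: spatula lying on the bench to the right; origin at its underside; not part of the job
- tin: aluminium tin 100 x 70 x 50 mm on the bench to the right; origin under its centre; not part of the job
Not all that is in view belongs to the job. What is shaped like the lid_a but grey or orange is not meant.

How it is judged:
On the way:
1. the caught lid is made to rock (tilts by more than 0.03 rad) under a finger that presses its edge (((angle between lid_a's own z axis and vertical above 0.03 rad and contact force between the fingers and lid_a above 0.2 N) or (angle between lid_b's own z axis and vertical above 0.03 rad and contact force between the fingers and lid_b above 0.2 N) or (angle between lid_c's own z axis and vertical above 0.03 rad and contact force between the fingers and lid_c above 0.2 N) or (angle between lid_d's own z axis and vertical above 0.03 rad and contact force between the fingers and lid_d above 0.2 N))), for 0.1 s.
At the end, for the whole second after the job is handed in: The caught lid is home: at least 4 mm lower than at the start, level to 0.03 rad, with the fingers still pressing on it with more than 2 N; the other three lids lie level (0.03 rad) at their starting height (-3 to +4 mm), untouched ((((height (world z) of lid_a below 0.084 m and angle between lid_a's own z axis and vertical below 0.03 rad and contact force between the fingers and lid_a above 2 N) and (height (world z) of lid_b between 0.085 and 0.092 m and angle between lid_b's own z axis and vertical below 0.03 rad and contact force between the fingers and lid_b below 0.1 N) and (height (world z) of lid_c between 0.085 and 0.092 m and angle between lid_c's own z axis and vertical below 0.03 rad and contact force between the fingers and lid_c below 0.1 N) and (height (world z) of lid_d between 0.085 and 0.092 m and angle between lid_d's own z axis and vertical below 0.03 rad and contact force between the fingers and lid_d below 0.1 N)) or ((height (world z) of lid_b below 0.084 m and angle between lid_b's own z axis and vertical below 0.03 rad and contact force between the fingers and lid_b above 2 N) and (height (world z) of lid_a between 0.085 and 0.092 m and angle between lid_a's own z axis and vertical below 0.03 rad and contact force between the fingers and lid_a below 0.1 N) and (height (world z) of lid_c between 0.085 and 0.092 m and angle between lid_c's own z axis and vertical below 0.03 rad and contact force between the fingers and lid_c below 0.1 N) and (height (world z) of lid_d between 0.085 and 0.092 m and angle between lid_d's own z axis and vertical below 0.03 rad and contact force between the fingers and lid_d below 0.1 N)) or ((height (world z) of lid_c below 0.084 m and angle between lid_c's own z axis and vertical below 0.03 rad and contact force between the fingers and lid_c above 2 N) and (height (world z) of lid_a between 0.085 and 0.092 m and angle between lid_a's own z axis and vertical below 0.03 rad and contact force between the fingers and lid_a below 0.1 N) and (height (world z) of lid_b between 0.085 and 0.092 m and angle between lid_b's own z axis and vertical below 0.03 rad and contact force between the fingers and lid_b below 0.1 N) and (height (world z) of lid_d between 0.085 and 0.092 m and angle between lid_d's own z axis and vertical below 0.03 rad and contact force between the fingers and lid_d below 0.1 N)) or ((height (world z) of lid_d below 0.084 m and angle between lid_d's own z axis and vertical below 0.03 rad and contact force between the fingers and lid_d above 2 N) and (height (world z) of lid_a between 0.085 and 0.092 m and angle between lid_a's own z axis and vertical below 0.03 rad and contact force between the fingers and lid_a below 0.1 N) and (height (world z) of lid_b between 0.085 and 0.092 m and angle between lid_b's own z axis and vertical below 0.03 rad and contact force between the fingers and lid_b below 0.1 N) and (height (world z) of lid_c between 0.085 and 0.092 m and angle between lid_c's own z axis and vertical below 0.03 rad and contact force between the fingers and lid_c below 0.1 N)))); the arm keeps its last pose, push and grip.
It fails at once if a lid is lifted (20 mm above its start) or tipped over (0.3 rad) (height (world z) of any of lid_a, lid_b, lid_c, lid_d above 0.108 m or angle between any of lid_a, lid_b, lid_c, lid_d's own z axis and vertical above 0.3 rad).
It fails at once if a lid is forced: pressed with more than 45 N (contact force between any of the arm, the fingers and lid_a above 45 N or contact force between any of the arm, the fingers and lid_b above 45 N or contact force between any of the arm, the fingers and lid_c above 45 N or contact force between any of the arm, the fingers and lid_d above 45 N).
It fails at once if another thing is moved by more than 25 mm (distance of any of jar, orange_carton, tape, yellow_pack, spray, scraper, tin from where it was at the start of the episode above 0.025 m).
It also fails if it takes over 58 s, if anything falls off the work surface, if the arm or the gripper's body presses on something with over 40 N, if the wrist force passes 120 N, or if a joint passes its speed limit or range.

### The arm

A 6-joint arm with a two-finger parallel gripper is mounted at the origin on the work surface. World frame = base frame: x ahead of the robot, y to its left, z up, the work surface at z = 0. Lengths are in m, angles in rad, forces in N, time in s.
With the tool pointing down it reaches from about 0.35 to 0.85 m from the base axis. Payload 8.1 kg.
Tool frame: the origin (TCP) lies at the very end of the fingers, on their centre line; the grasp point (between the pads) lies behind it (pinch_z is the z of the grasp point in the tool frame, in m); z points along the fingers, y is the direction in which the jaws open and shut (so a half turn about z gives the same grasp; the last joint's range is limited). The gripper opens to 93 mm and grips with 3 to 60 N. Pads are 15 mm wide; open, the fingers measure 128 mm over their backs; the gripper's body (75 mm by 188 mm) begins 65 mm behind the grasp point.
Start: joints at [-1.379, 0.13, 1.488, -0, 1.523, -0.085], TCP at [0.164, -0.577, 0.219] pointing down, gripper open.
Joint ranges: [-2.96, 2.96], [-0.89, 2.26], [0.02, 2.5], [-1.34, 4.48], [0, 2.73], [-2.66, 2.66]. Speed limits (rad/s): [2.39, 2.39, 2.79, 3.14, 3.14, 3.14].

### API

Orientations are given as [roll, pitch, yaw] about the fixed x, y, z axes, in that order (R = Rz(yaw) Ry(pitch) Rx(roll)).
In Python, from station import * gives the robot as it stands. The module is installed in compiled form; this text tells all that it offers.
- The arm moves only by the shell command python3 -m inch 'ROWS' [OPENING] [FORCE]. ROWS is a JSON object of lists of equal length, an entry for each row: "dp": the shift along the world's x, y, z in units of 40 mm (1.0 is 40 mm), a list of three; "delta_rot": the turn, a rotation vector about the world's x, y, z in units of 6 degrees (1.0 is 6 degrees), a list of three. In form: {"dp": [[x, y, z], ...], "delta_rot": [[rx, ry, rz], ...]}. A call has 1 to 20 rows; each row is the pose to reach, as a shift and turn from the pose commanded when the call began; what a row does not reach only later rows make up. A row lasts 1/12 s, in which the tool goes at most 41.7 mm and 7.16 degrees, less where a joint would pass 70% of its speed; a pose out of reach is approached as far as the arm can. A call with a gripper value outside its range is refused whole. OPENING is the gripper's target within -1 to 1 (fully open at 1, half-way at 0, shut at -1), set as the call begins (- or left out, the last holds). The fingers move at their own pace and stop on an object; FORCE is the grip in N (left out, the last holds). Time passes only in rows, so rows that repeat a pose let the fingers close. It gives the time, the measured TCP pose, the force and the opening at its end, in the units of the state.
- get_obs(): the state, without advancing time (a new reading comes with each control period).
- get_image(name): name is "scene" or "top" or "wrist"; returns (picture, depth): 480x640x3 uint8, red, green, blue; 480x640 float32, m along the optical axis (not along the pixel's ray), 0 where there is no reading.
- calibration(name): a dict with "K" (3x3 intrinsics, pixels), "eye" and "attitude" of the camera in the world. Camera axes: x right, y up, looking along -z (the intrinsics and any distortion apply to the point x, -y, -z); pixel columns grow to the right and rows downward; lengths in m; the calibration is good to about 2 mm. A picture is of the moment at which its call begins: read the wrist's pose just before it. calibration takes no time and is no camera call; for the wrist camera it gives the pose at the moment of the call.
- sign_off(): hands the job in, once; it reports no verdict.
Trained networks look in the newest picture that a camera, given by its name, has taken for a name from the list of things; names that differ only in an ending like _2 or _b are one class to them, and where a whole thing is asked for, a point or a joint stands for the part that bears it (a point fixed in the world has none). Each returns a list of dicts, best first, with "score" (0 to 1); they miss things now and then, are a little off and sometimes report something else, mostly with a low value. They report only what shows in the picture. A call takes as long as a camera call. They do not tell look-alikes from the thing itself.
- recognise(camera, label): "position" ([x, y, z] in m, in the coordinates of the camera as it stood for that picture, good to about 4 mm: the middle of the surface that is visible of it).
- spot_point(camera, label): "position" ([x, y, z] in m, in the coordinates of the camera as it stood for that picture, good to about 4 mm: a listed point, or the origin of a listed thing).
The state is a dict: "time": time; "qpos": joint angles; "joint_vel": joint speeds; "joint_torque": joint torques, N m; "tool_pos": TCP position; "tool_rot": TCP orientation; "ft_force": force on the tool from outside, world axes, zero at the start; "ft_torque": the same for the moment, N m; "opening": opening from 0.0 (shut) to 1.0 (fully open).
Only numpy, scipy, OpenCV 4.12 (cv2) and the standard library are available. Lean on these libraries where they do the work, as an engineer would, in place of code of your own. Each camera call takes 0.05 s, during which the arm holds its last target. There are 200 camera calls.

## Working session

There is one attempt and no reset: what is moved stays moved. The work goes in short steps, Python scripts to look and compute and a shell command to move; the robot and the scene stay as the last step left them, time stands still between calls to the robot, and variables do not carry over. Pictures are saved under pics/ and viewed, about 8 in all and at most 12, crops included, and the job is handed in when it is done.

```bash
mkdir -p pics; cat > h.py <<'E'
from station import *
import numpy as np, cv2
from scipy.spatial.transform import Rotation as R
def att(c):
    a=np.array(c["attitude"],float)
    return a if a.shape==(3,3) else (R.from_euler('xyz',a).as_matrix() if a.size==3 else R.from_quat(a).as_matrix())
def w(c,p): return att(c)@np.array(p)+np.array(c["eye"])
def cloud(c,d):
    K=np.array(c["K"]);v,u=np.indices(d.shape)
    P=np.stack([(u-K[0,2])/K[0,0]*d,-(v-K[1,2])/K[1,1]*d,-d],-1)
    return P@att(c).T+np.array(c["eye"])
def save(n,im): cv2.imwrite(f"pics/{n}.png",im[:,:,::-1])
E
python3 - <<'E'
from h import *
for n in("scene","top"):
    c=calibration(n);im,d=get_image(n);save(n+"1",im);print(n,c)
    for r in spot_point(n,"lid_a"):
        print(r["score"],w(c,r["position"]).round(4))
    P=cloud(c,d);hsv=cv2.cvtColor(im,cv2.COLOR_RGB2HSV)
    m=((hsv[...,0]>95)&(hsv[...,0]<130)&(hsv[...,1]>90)&(d>0)).astype(np.uint8)
    k,l,s,ce=cv2.connectedComponentsWithStats(m)
    for i in range(1,k):
        if s[i,4]>200:
            q=P[l==i];print(s[i],ce[i].round(),np.median(q,0).round(4),((q.min(0)+q.max(0))/2).round(4),np.ptp(q,axis=0).round(3))
o=get_obs();print(o)
E
```

```text
scene {'K': array([[567.20310695,   0.        , 319.85893617],
       [  0.        , 567.20310695, 240.27796973],
       [  0.        ,   0.        ,   1.        ]]), 'eye': array([1.36208572, 0.07175611, 1.02250068]), 'attitude': array([ 0.7456837 , -0.0145822 ,  1.65530076])}
0.71 [0.4842 0.1566 0.0888]
0.68 [ 0.6197 -0.0082  0.087 ]
0.65 [ 0.29   -0.2374 -0.003 ]
0.65 [ 4.936e-01 -2.669e-01 -3.000e-04]
0.63 [0.4725 0.0053 0.083 ]
0.6 [0.6371 0.14   0.088 ]
[  0  87  19  76 828] [  6. 127.] [-0.6774 -1.5261 -0.5782] [-0.8804 -1.7026 -0.5827] [0.709 0.394 0.365]
[ 293  211   51   37 1396] [318. 229.] [0.4759 0.0055 0.0949] [0.4703 0.0052 0.0931] [0.119 0.115 0.032]
[ 358  220   52   38 1457] [384. 239.] [0.4889 0.155  0.0946] [0.4843 0.1552 0.0924] [0.119 0.117 0.031]
[ 277  258   56   44 1785] [305. 280.] [ 0.6242 -0.0089  0.0948] [ 0.6193 -0.0104  0.0881] [0.118 0.117 0.041]
[ 348  269   57   45 1866] [376. 291.] [0.6391 0.1394 0.0947] [0.6343 0.1405 0.0891] [0.121 0.117 0.041]
top {'K': array([[591.38241567,   0.        , 320.10531749],
       [  0.        , 591.38241567, 248.008
[... 880 characters left out ...]
 0.0049 0.0817] [0.115 0.117 0.062]
{'time': 0.2, 'qpos': array([-1.37940374e+00,  1.30869705e-01,  1.48884849e+00, -4.95340660e-05,
        1.52300408e+00, -8.54146929e-02]), 'joint_vel': array([-0.0007005 , -0.00151674, -0.0021047 ,  0.00153048, -0.00018749,
        0.00021933]), 'joint_torque': array([-8.51246523e-05, -5.59758210e+01, -4.91741931e+01,  7.63859740e-02,
        3.10968363e-02, -1.13713736e-04]), 'tool_pos': array([ 0.16390036, -0.57681979,  0.21799812]), 'tool_rot': array([-3.14046293e+00, -4.70745630e-05,  2.76809652e-01]), 'ft_force': array([-0.52852912,  0.32262514,  0.262274  ]), 'ft_torque': array([-0.0293129 ,  0.02265815, -0.00502058]), 'opening': 1.0009088939640485}
```

```bash
python3 - <<'E'
from h import *
a=cv2.imread("pics/top1.png");b=cv2.imread("pics/scene1.png")
c=cv2.resize(a[140:290,210:360],(400,400))
cv2.imwrite("pics/crop1.png",np.hstack([c,cv2.resize(b[190:330,260:440],(400,400))]))
E
```

```text
(no output)
```

View pics/top1.png

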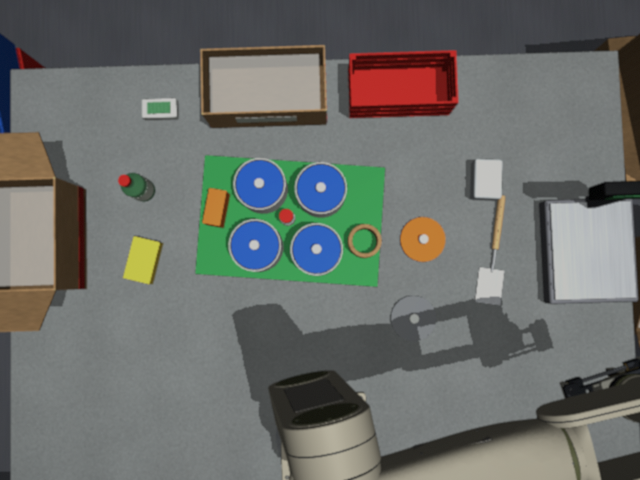

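View pics/scene1.png

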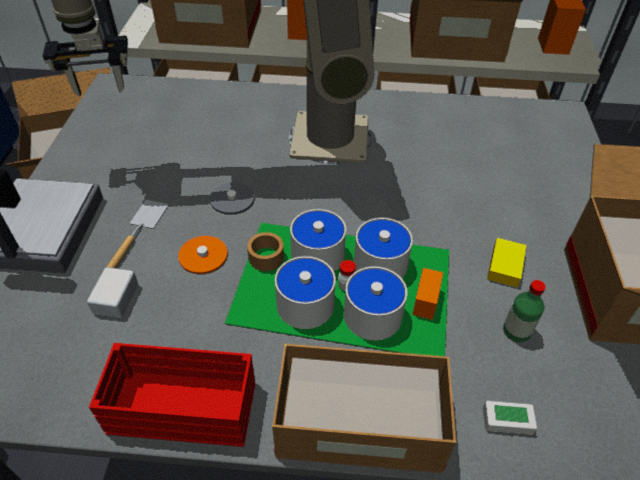

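View pics/crop1.png

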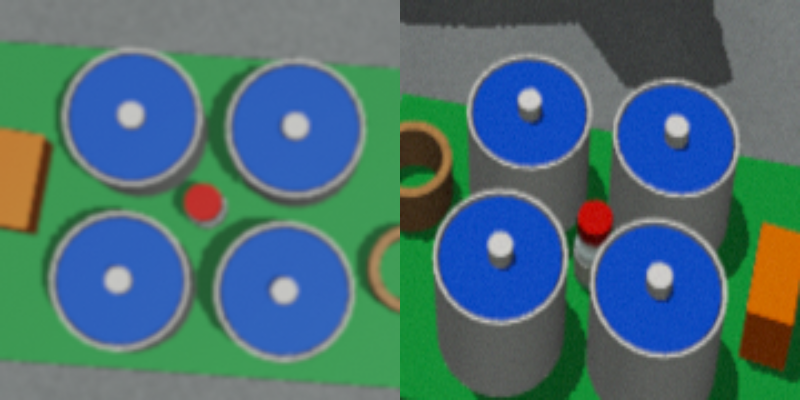

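The top view shows the blue lids at (259,183), (320,187), (254,245) and (316,249). The look-alikes are the orange one at (423,239) and the grey one at (410,315), both lying on the bench. The crop confirms four blue lids in tubs, with their fits at (.473,.005), (.486,.154), (.6205,-.010) and (.635,.140).

I'll press with the fingers closed, 38 mm from each centre along tool x. The first one is A, at (.510,.015).

```bash
python3 -m inch '{"dp":[[0.5,0.8,0],[1.2,2,0],[2,3,0],[8.65,14.8,-1.95],[8.65,14.8,-1.95],[8.65,14.8,-1.95],[8.65,14.8,-1.95],[8.65,14.8,-1.95],[8.65,14.8,-1.95],[8.65,14.8,-1.95],[8.65,14.8,-1.95],[8.65,14.8,-1.95],[8.65,14.8,-1.95],[8.65,14.8,-1.95],[8.65,14.8,-1.95],[8.65,14.8,-1.95],[8.65,14.8,-1.95],[8.65,14.8,-1.95],[8.65,14.8,-1.95],[8.65,14.8,-1.95]],"delta_rot":[[0,0,0],[0,0,0],[0,0,0],[0,0,0],[0,0,0],[0,0,0],[0,0,0],[0,0,0],[0,0,0],[0,0,0],[0,0,0],[0,0,0],[0,0,0],[0,0,0],[0,0,0],[0,0,0],[0,0,0],[0,0,0],[0,0,0],[0,0,0]]}' -1 20
```

```text
time: 1.87
tool_pos: [0.5096, 0.0147, 0.1404]
tool_rot: [3.141, 0.001, 0.277]
ft_force: [-0.7, -0.4, 0.0]
opening: 0.007
```

```bash
python3 -m inch '{"dp":[[0,0,-0.2],[0,0,-0.4],[0,0,-0.6],[0,0,-0.8],[0,0,-0.9],[0,0,-0.95],[0,0,-0.98],[0,0,-0.98],[0,0,-0.98]],"delta_rot":[[0,0,0],[0,0,0],[0,0,0],[0,0,0],[0,0,0],[0,0,0],[0,0,0],[0,0,0],[0,0,0]]}'
for i in 1 2 3; do python3 -m inch '{"dp":[[0,0,-0.02],[0,0,-0.04],[0,0,-0.04]],"delta_rot":[[0,0,0],[0,0,0],[0,0,0]]}' | egrep 'pos|force'; done
```

```text
time: 2.62
tool_pos: [0.5103, 0.0148, 0.1018]
tool_rot: [3.141, -0.0, 0.277]
ft_force: [0.1, -0.7, 1.0]
opening: 0.005
tool_pos: [0.5101, 0.0149, 0.0999]
ft_force: [-0.2, 0.4, 0.4]
tool_pos: [0.5099, 0.0149, 0.0981]
ft_force: [-0.6, 0.4, -0.7]
tool_pos: [0.5098, 0.0149, 0.0964]
ft_force: [0.6, 1.0, 0.1]
```

```bash
for i in 1 2; do python3 -m inch '{"dp":[[0,0,-0.02],[0,0,-0.03],[0,0,-0.03]],"delta_rot":[[0,0,0],[0,0,0],[0,0,0]]}' | egrep 'pos|force'; done
```

```text
tool_pos: [0.5102, 0.0149, 0.0956]
ft_force: [0.3, 0.1, 1.2]
tool_pos: [0.5104, 0.0149, 0.0946]
ft_force: [1.2, 1.0, 1.0]
```

```bash
for i in 1 2; do python3 -m inch '{"dp":[[0,0,-0.02],[0,0,-0.03],[0,0,-0.03],[0,0,-0.03]],"delta_rot":[[0,0,0],[0,0,0],[0,0,0],[0,0,0]]}' | egrep 'pos|force'; done
python3 - <<'E'
from h import *
c=calibration("scene");im,d=get_image("scene");save("s2",im);P=cloud(c,d)
hsv=cv2.cvtColor(im,cv2.COLOR_RGB2HSV);b=(hsv[...,0]>95)&(hsv[...,0]<130)&(hsv[...,1]>90)&(d>0)
for n,x,y in(("A",.473,.005),("B",.486,.154),("C",.6205,-.01),("D",.635,.14)):
    q=P[b&(np.hypot(P[...,0]-x,P[...,1]-y)<.052)&(P[...,2]>.085)&(P[...,2]<.11)]
    s=np.linalg.lstsq(np.c_[q[:,:2]-[x,y],np.ones(len(q))],q[:,2],rcond=None)[0];print(n,s.round(4),len(q))
for i in range(4):
    print(get_obs()["ft_force"].round(2));get_image("wrist")
E
```

```text
tool_pos: [0.5105, 0.0149, 0.0936]
ft_force: [1.3, 1.1, 5.5]
tool_pos: [0.5105, 0.0148, 0.0923]
ft_force: [0.7, 1.6, 5.3]
A [-0.0712 -0.0174  0.0939] 591
B [-0.0025 -0.0001  0.0946] 1141
C [ 0.0005 -0.0042  0.0949] 1393
D [-0.0017  0.0001  0.0948] 1450
[2.1  0.47 5.61]
[1.51 0.58 5.68]
[2.61 0.51 4.37]
[1.25 0.47 5.04]
```

A rocks: its plane slope is about 0.073 rad under roughly 5 N, and the other three lids are level. I'll lift off, move over its knob and check that it settles level.

```bash
python3 -m inch '{"dp":[[0,0,0.05],[0,0,0.1],[0,0,0.2],[0,0,0.4],[0,0,0.7],[0,0,0.9],[0,0,1],[0,0,1],[-0.3,-0.08,1],[-0.6,-0.16,1],[-0.9,-0.23,1],[-0.98,-0.25,1],[-0.98,-0.25,1],[-0.98,-0.25,1]],"delta_rot":[[0,0,0],[0,0,0],[0,0,0],[0,0,0],[0,0,0],[0,0,0],[0,0,0],[0,0,0],[0,0,0],[0,0,0],[0,0,0],[0,0,0],[0,0,0],[0,0,0]]}'
cat > t.py <<'E'
from h import *
import sys
c=calibration("scene");im,d=get_image("scene");save(sys.argv[1],cv2.resize(im[170:330,240:440],(750,600)));P=cloud(c,d)
hsv=cv2.cvtColor(im,cv2.COLOR_RGB2HSV);b=(hsv[...,0]>95)&(hsv[...,0]<130)&(hsv[...,1]>90)&(d>0)
for n,x,y in(("A",.473,.005),("B",.486,.154),("C",.6205,-.01),("D",.635,.14)):
    q=P[b&(np.hypot(P[...,0]-x,P[...,1]-y)<.052)&(P[...,2]>.08)&(P[...,2]<.105)]
    s=np.linalg.lstsq(np.c_[q[:,:2]-[x,y],np.ones(len(q))],q[:,2],rcond=None)[0];print(n,s.round(4),len(q))
f=[]
for i in range(4): f.append(get_obs()["ft_force"]);get_image("wrist")
print(np.mean(f,0).round(2),get_obs()["tool_pos"].round(4),get_obs()["time"])
E
python3 t.py s3
```

```text
time: 5.95
tool_pos: [0.4711, 0.0049, 0.1319]
tool_rot: [3.141, -0.001, 0.277]
ft_force: [0.3, -0.9, -0.4]
opening: 0.007
A [-0.0021 -0.0043  0.093 ] 1014
B [ 0.0012 -0.0018  0.0947] 1131
C [ 0.0019 -0.0017  0.0949] 1393
D [0.0004 0.0014 0.0948] 1466
[-0.27  0.02 -0.12] [0.4711 0.0049 0.1318] 6.2
```

View pics/s3.png

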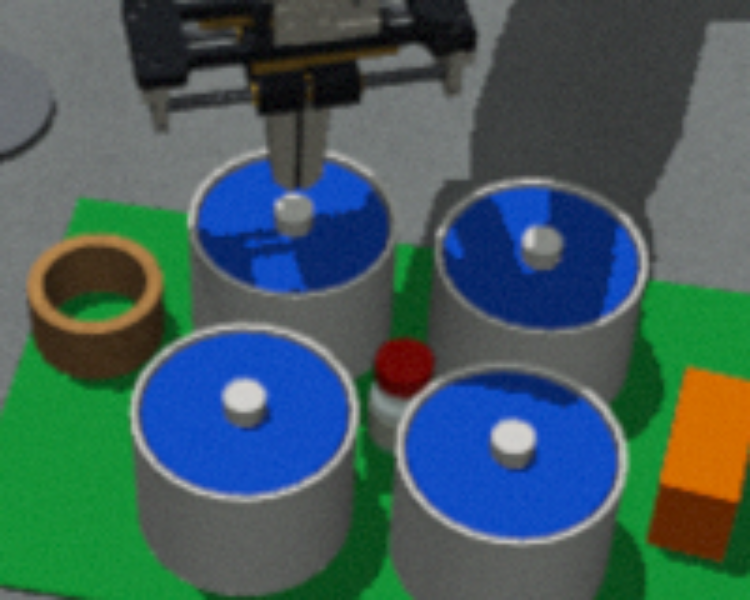

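The fourth picture shows lid A level again, with the closed fingertips straight above its knob at (293,213) in the crop. Next I press down in small steps.

```bash
python3 -m inch '{"dp":[[0,0,-0.15],[0,0,-0.3],[0,0,-0.4],[0,0,-0.46],[0,0,-0.5],[0,0,-0.5]],"delta_rot":[[0,0,0],[0,0,0],[0,0,0],[0,0,0],[0,0,0],[0,0,0]]}'| egrep 'pos|force'
for i in 1 2 3 4; do python3 -m inch '{"dp":[[0,0,-0.015],[0,0,-0.03],[0,0,-0.03],[0,0,-0.03]],"delta_rot":[[0,0,0],[0,0,0],[0,0,0],[0,0,0]]}' | egrep 'pos|force'; done
```

```text
tool_pos: [0.4704, 0.0049, 0.1112]
ft_force: [0.5, -0.1, -0.1]
tool_pos: [0.4709, 0.0048, 0.1108]
ft_force: [-0.2, 0.3, 0.7]
tool_pos: [0.4707, 0.0048, 0.1094]
ft_force: [-0.1, -1.1, 0.5]
tool_pos: [0.4708, 0.0048, 0.1082]
ft_force: [0.2, -0.2, 0.1]
tool_pos: [0.4709, 0.0048, 0.1074]
ft_force: [-1.4, -0.0, 5.5]
```

```bash
for i in 1 2 3 4 5; do python3 -m inch '{"dp":[[0,0,-0.015],[0,0,-0.03],[0,0,-0.03],[0,0,-0.03]],"delta_rot":[[0,0,0],[0,0,0],[0,0,0],[0,0,0]]}' | egrep 'pos|force'; done
```

```text
tool_pos: [0.4709, 0.0048, 0.1061]
ft_force: [-2.0, 0.3, 5.0]
tool_pos: [0.4709, 0.0049, 0.1048]
ft_force: [-1.9, -0.0, 5.1]
tool_pos: [0.4709, 0.0048, 0.1037]
ft_force: [-3.2, 0.6, 6.5]
tool_pos: [0.4709, 0.0048, 0.1032]
ft_force: [-5.8, 0.3, 12.7]
tool_pos: [0.471, 0.0048, 0.1027]
ft_force: [-9.6, -0.5, 18.4]
```

```bash
python3 t.py s4
```

```text
A [-0.0019  0.0013  0.0875] 949
B [ 0.0036 -0.0014  0.0947] 1127
C [0.0007 0.001  0.0948] 1398
D [-0.0014  0.0015  0.0949] 1434
[-9.17  0.73 17.99] [0.471  0.0048 0.1027] 9.95
```

View pics/s4.png

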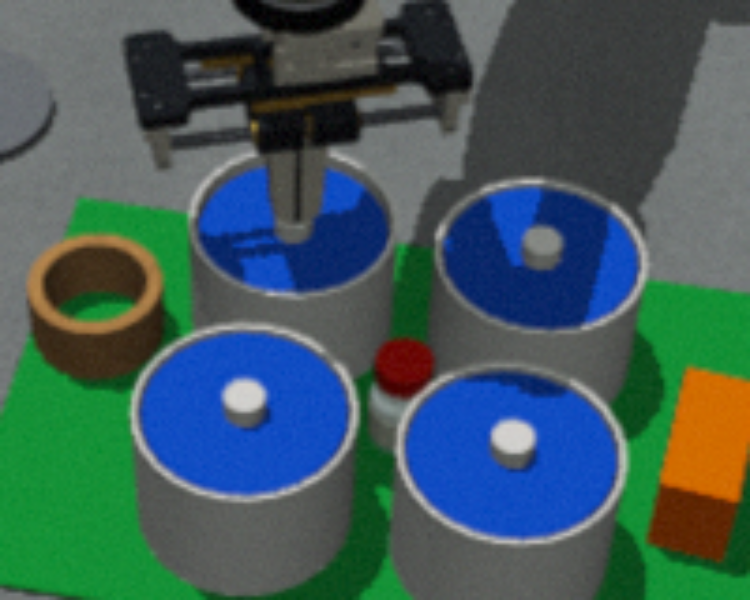

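Lid A is level (slope about 0.002) and more than 5 mm down, and the other three are unchanged. There is some side load of about -9 N in x, so I'll ease it with a tiny shift and check that it holds steady.

```bash
python3 -m inch '{"dp":[[-0.01,0,0],[-0.02,0,0],[-0.02,0,0],[-0.02,0,0],[-0.02,0,0],[-0.02,0,0],[-0.02,0,0],[-0.02,0,0],[-0.02,0,0],[-0.02,0,0],[-0.02,0,0],[-0.02,0,0]],"delta_rot":[[0,0,0],[0,0,0],[0,0,0],[0,0,0],[0,0,0],[0,0,0],[0,0,0],[0,0,0],[0,0,0],[0,0,0],[0,0,0],[0,0,0]]}'; python3 t.py s5
```

```text
time: 10.95
tool_pos: [0.4709, 0.0048, 0.1027]
tool_rot: [3.141, -0.002, 0.277]
ft_force: [-5.2, 0.8, 15.0]
opening: 0.009
A [-0.0022  0.0007  0.0874] 928
B [ 0.0008 -0.0008  0.0947] 1112
C [ 0.0013 -0.0012  0.0949] 1396
D [0.0027 0.0001 0.0949] 1449
[-4.76  0.74 15.  ] [0.4709 0.0048 0.1027] 11.2
```

It's steady at about 15 N, level and home, so I'm handing in.

```bash
python3 -c "from station import *; print(sign_off())"
```

```text
the job is handed in; nothing more can be done
None
```

I found the caught lid on the first press, pushed it home by its knob, and handed the job in at about 11 s with the fingers still pressing on it. No verdict was reported.

- **Which lid:** it is the one at about (0.471, 0.005). Pressed 38 mm from its centre, it tilted about 0.073 rad and lay level again when I let go. Because it rocked straight away, I did not press the other three.
- **Edge press force:** this reached about 5 N, slightly above the 1 to 4 N given for the rocking lid.
- **Pressing it home:** it gave at about 5 to 6 N, not the 7 to 9 N described. It sank about 5 to 6 mm and then went firm. The force peaked at about 18 N, well under the 45 N limit.
- **Last checks:** the lid was level to about 0.002 rad, with the disc top 5.5 to 7 mm lower depending on which earlier reading I compare with. The fingers were holding it with a steady 15 N. A sideways force of about 9 N had built up, and a small shift brought it down to about 5 N.
- **The other lids:** all three measured level and at their starting height, and I never touched them. In the pictures nothing else had moved.

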